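# Release the turns-counter module from its dock and sleeve it

### The job

Take the turns-counter module out of the grey dock: press down the steel release tab that sticks out from under its nose end until the hidden spring latch lets go and the module pops up, then lift it out by its grip fin. Carry it to the open-ended aluminium carrying sleeve and slide it in level, nose first, all the way home against the back, then let go. Leave the copper coil, the pliers and the screwdriver lying where they are.

Things in the scene. Friction and masses are not known exactly. Their poses are not given: they have to be found in the camera images.
- module_center (a point): the loose turns-counter module (0.2 to 0.37 kg), a black plastic block 120 x 56 x 36 mm (x, y, z) with a small display on top near its nose. This point is the centre of that block, 18 mm above its underside. x points to the nose end, z up. It starts latched down in the dock; it cannot be lifted until the latch is pressed
- module_grip (a point): the point to grip on the module's upright fin. The fin is 12 mm thick along the module's x, 50 mm wide along y, stands 38 mm above the block's top, and lies 38 mm behind the block's centre (on -x). This point is in the fin, 22 mm above the block's top and 16 mm below the fin's top. Axes as module_center
- dock: fixed grey open-topped dock, 184 x 96 mm, walls 52 mm high. Origin on the bench under the seated module's centre; x points to the nose end, where the tab is. Well 22 mm deep, 2 mm play all round. Seated, the module's underside is 30 mm above the bench, the block's top 66 mm. When freed, a spring ejector raises it 16 mm and it stays up after the tab is let go
- tab (a point): centre of the top face of the steel release tab, 32 mm (x) x 38 mm (y), outside the dock's nose end, 95 mm from the dock's origin, 46 mm above the bench at rest. Pressing it straight down about 12 mm here frees the module, its stop is at about 15 mm; takes 5 to 12 N; springs back up when released. Moves with the tab
- latch (a joint): turn of the release tab, rad: 0 at rest (latched), 0.4 fully pressed; the module is freed at about 0.3
- sleeve: fixed aluminium carrying sleeve on the bench. Origin on the bench under the centre of its mouth; x points into the tunnel. A module fully home has its centre right over this origin, 24 mm above the bench, its x along the sleeve's x, and its fin outside, 38 mm in front of the mouth
- mouth (a point): centre of the sleeve's mouth, 26 mm above the bench; axes as the sleeve. Tunnel inside: 60 mm wide, 41 mm high, 60.5 mm deep, closed at the back. Its 6 mm thick floor also runs 62 mm out in front of the mouth. Side cheeks flare out to 18 mm in front of the mouth; the roof's front edge flares up to 54 mm above the bench
- coil: wound copper toroid coil, 77 mm across, 29 mm high, lying flat between dock and sleeve; origin under its centre
- screwdriver: 200 mm screwdriver lying flat, under 40 mm high; along its x axis
- pliers: pliers lying flat, 175 mm long, 14 mm high; along its x axis, jaws to +x; origin under the pivot
Mind the look-alikes: they are no part of the job. Of the things shaped like the part that bears module_center, the black one is meant.

How it is judged:
On the way, in this order (a step that is already met when the one before it is completed fails the run):
1. the release tab is pressed and the module has popped up at least 8 mm by itself, not pulled (value of joint latch above 0.15 rad and z of module_center in the frame of dock above 0.056 m and contact force between the fingers and module below 1 N).
2. the module is lifted clear of the dock, its underside above the wall tops (z of module_center in the frame of dock above 0.075 m), for 0.1 s.
At the end, for the whole second after the job is handed in: The module rests released and still in the sleeve, level (within 0.08 rad), in line (0.1 rad) and within 6 mm of fully home; the release tab has sprung back up (below 0.08 rad) (x of module_center in the frame of sleeve between -0.006 and 0.006 m and y of module_center in the frame of sleeve between -0.006 and 0.006 m and z of module_center in the frame of sleeve between 0.018 and 0.03 m and angle between the x axis of module_center and the x axis of sleeve, either way round below 0.1 rad and angle between module_center's own z axis and vertical below 0.08 rad and linear speed of module below 0.02 m/s and value of joint latch below 0.08 rad); the robot touches nothing.
It fails at once if the coil, the pliers or the screwdriver is shifted by more than 40 mm (distance of any of coil, screwdriver, pliers from where it was at the start of the episode above 0.04 m).
It also fails if it takes over 58 s, if anything falls off the work surface, if the arm or the gripper's body presses on something with over 40 N, if the wrist force passes 120 N, or if a joint passes its speed limit or range.

### The arm

A 6-joint arm with a two-finger parallel gripper is mounted at the origin on the work surface. World frame = base frame: x ahead of the robot, y to its left, z up, the work surface at z = 0. Lengths are in m, angles in rad, forces in N, time in s.
With the tool pointing down it reaches from about 0.25 to 0.775 m from the base axis. Payload 4 kg.
Tool frame: the origin (TCP) lies between the finger pads; the fingertips stand 25 mm ahead of it and the grasp point (between the pads) lies 6 mm ahead of it (robot.tip_reach is the distance from the TCP to the fingertips, in m); z points along the fingers, y is the line along which they close (so a half turn about z gives the same grasp; the last joint's range is limited). The gripper opens to 94 mm and grips with 3 to 60 N. Pads are 16 mm wide; open, the fingers measure 119 mm over their backs; the gripper's body (75 mm by 177 mm) begins 78 mm behind the grasp point.
Start: joints at [1.237, 0.087, 1.371, -0, 1.684, -0.103], TCP at [0.126, 0.535, 0.231] pointing down, gripper open.
Joint ranges: [-3.1, 3.1], [-0.76, 2.03], [0.27, 2.55], [-1.08, 4.22], [0.17, 2.65], [-2.57, 2.57]. Speed limits (rad/s): [2.79, 2.79, 3.14, 3.14, 3.14, 3.14].

### API

Orientations are given as [roll, pitch, yaw] about the fixed x, y, z axes, in that order (R = Rz(yaw) Ry(pitch) Rx(roll)).
In Python, from bench import sensors, snapshot, camera_info, ticket, robot gives the robot as it stands.
- The arm moves only by the tool arm_command, never from a script. Its argument "plan" is a list of rows, each an object with "grip": the closure, from -1 (fully open) to 1 (shut); "slide": the shift along the tool's x, y, z normalised to -1 to 1, where 1 is 500 mm, a list of three; "spin": the turn about the tool's z normalised to -1 to 1, where 1 is 5 degrees. A call has 1 to 10 rows; each row shifts and turns the commanded pose from where the row before left it, along the tool's axes as they then stand; what a row does not reach is not made up. A row lasts 1/8 s, in which the tool goes at most 62.5 mm and 10.7 degrees, less where a joint would pass 70% of its speed; a pose out of reach is approached as far as the arm can. A call with a number of a shift or a turn outside -1 to 1 is refused whole. A call with a gripper value outside its range is refused whole. The fingers move at their own pace and stop on an object; the grip force is fixed at half the most. Time passes only in rows, so rows that do not move let the fingers close. It gives the time, the measured TCP pose, the force, the opening and the grip force at its end, in the units of the state.
- sensors.get_obs(): the state, without advancing time (a new reading comes with each control period).
- snapshot(name): name is "scene" or "top" or "wrist"; returns the picture (384x512x3 uint8, red, green, blue); there is no depth.
- camera_info(name): a dict with "fx", "fy", "cx", "cy" (pixels), "k1" (the pictures are not rectified: a ray, as slopes to the right and down, at radius r is drawn at 1 + k1 r^2 times it, then the intrinsics apply), "position" and "rotation" of the camera in the world. Camera axes: x right, y up, looking along -z (the intrinsics and any distortion apply to the point x, -y, -z); pixel columns grow to the right and rows downward; lengths in m; the calibration is good to about 2 mm. A picture is of the moment at which its call begins: read the wrist's pose just before it. camera_info takes no time and is no camera call; for the wrist camera it gives the pose at the moment of the call.
- ticket.close_job(): hands the job in; it is judged then, once.
The state is a dict: "time": time; "joint_positions": joint angles; "qvel": joint speeds; "joint_torque": joint torques, N m; "tool_pos": TCP position; "ee_rot": TCP orientation; "wrist_force": force on the tool from outside, world axes, zero at the start; "wrist_torque": the same for the moment, N m; "width": finger opening in m; "finger_force": force on a finger pad.
Only numpy, scipy, OpenCV 4.12 (cv2) and the standard library are available. Lean on these libraries where they do the work, as an engineer would, in place of code of your own. Each camera call takes 0.05 s, during which the arm holds its last target. There are 200 camera calls.

## Working session

There is one attempt and no reset: what is moved stays moved. The work goes in short steps, Python scripts to look and compute and a tool call to move; the robot and the scene stay as the last step left them, time stands still between calls to the robot, and variables do not carry over. Pictures are saved under pics/ and viewed, at most 12 in all, crops included, and the job is handed in when it is done.

Besides the shell and the picture viewer there is one more tool, called as name(argument=value, ...) on one line, values as JSON. arm_command: Moves the arm, as the interface text tells. Scaled input: -1 to 1 covers 500 mm each way for a shift and 5 degrees each way for a turn. Its arguments: {"type":"object","properties":{"plan":{"type":"array","items":{"type":"object","properties":{"grip":{"type":"number"},"slide":{"type":"array","items":{"type":"number"}},"spin":{"type":"number"}}}}},"required":["plan"]}

```bash
mkdir -p pics; cat > h.py <<'E'
import numpy as np, cv2
from bench import sensors, snapshot, camera_info, ticket, robot
def save(n,f):
    im=snapshot(n); cv2.imwrite('pics/'+f,im[:,:,::-1]); return im
def ray(c,u,v):
    x=(u-c['cx'])/c['fx']; y=(v-c['cy'])/c['fy']
    k=c['k1']; X,Y=x,y
    for _ in range(20):
        s=1+k*(X*X+Y*Y); X,Y=x/s,y/s
    d=np.array(c['rotation'])@np.array([X,-Y,-1.])
    return np.array(c['position']),d
def onz(c,u,v,z):
    p,d=ray(c,u,v); return p+d*(z-p[2])/d[2]
def proj(c,P):
    q=np.array(c['rotation']).T@(np.array(P)-np.array(c['position']))
    x,y=q[0]/-q[2],-q[1]/-q[2]; s=1+c['k1']*(x*x+y*y)
    return np.array([c['cx']+c['fx']*x*s,c['cy']+c['fy']*y*s])
def tri(l):
    A=np.zeros((3,3));b=np.zeros(3);r=[ray(*a) for a in l]
    for p,d in r:
        d=d/np.linalg.norm(d);M=np.eye(3)-np.outer(d,d);A+=M;b+=M@p
    X=np.linalg.solve(A,b)
    return X,[np.linalg.norm(np.cross(X-p,d/np.linalg.norm(d))) for p,d in r]
E
python3 - <<'E'
from h import *
ims=[save(n,n+'0.png') for n in('scene','top')]
np.set_printoptions(precision=4,suppress=True)
for n in('scene','top','wrist'):
    c=camera_info(n);print(n,c)
cv2.imwrite('pics/s.png',cv2.resize(ims[0][:,:,::-1],(800,600)));cv2.imwrite('pics/t.png',cv2.resize(ims[1][:,:,::-1],(800,600)))
E
```

```text
scene {'fx': 462.74435840393323, 'fy': 462.74435840393323, 'cx': 252.6864305547269, 'cy': 191.75659892243016, 'k1': -0.09369533914984297, 'position': array([1.076 , 0.1111, 1.0898]), 'rotation': array([ 0.5331, -0.013 ,  1.5789])}
top {'fx': 431.2928271134567, 'fy': 431.2928271134567, 'cx': 256.90182231667114, 'cy': 191.361312585402, 'k1': -0.13001515186751886, 'position': array([0.4164, 0.1217, 1.0615]), 'rotation': array([ 0.0832, -0.0278, -1.5561])}
wrist {'fx': 265.85772909804155, 'fy': 265.85772909804155, 'cx': 254.7936598918781, 'cy': 194.61308022605783, 'k1': -0.021473441691339534, 'position': array([0.0568, 0.5524, 0.3842]), 'rotation': array([-0.2461,  0.0017,  1.3408])}
```

View pics/s.png

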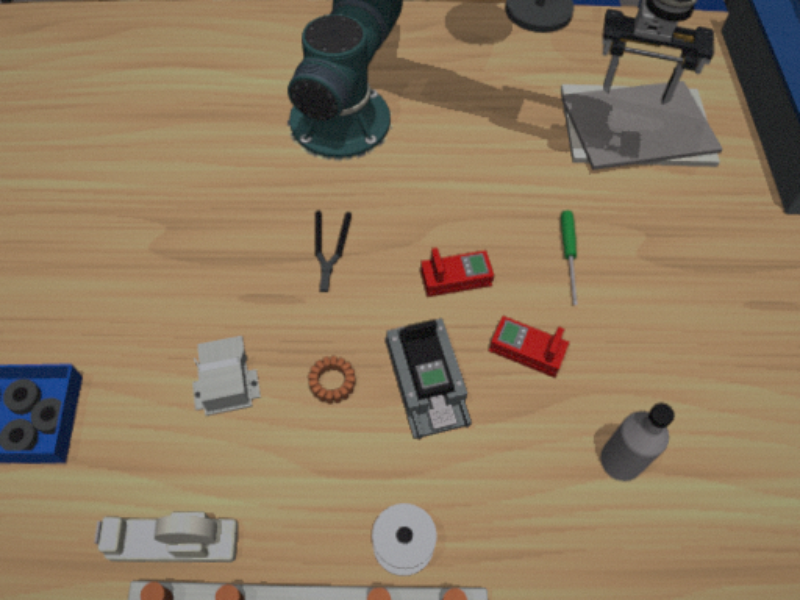

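View pics/t.png

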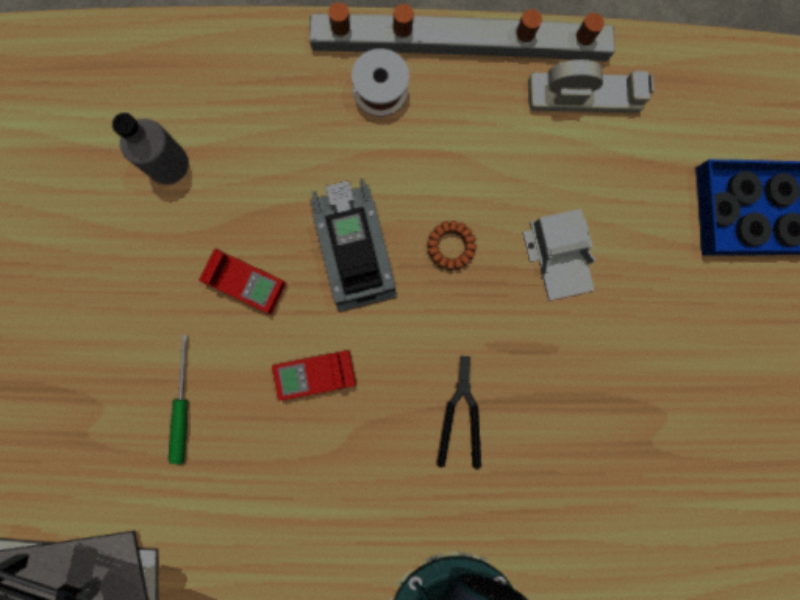

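The only black look-alike is the module in the dock, at scene (427,370) and top (352,245). The two red ones, at top (243,281) and (314,375), are decoys. The sleeve is at top (567,255) with its floor apron towards the robot, so the mouth faces −x. Next are close crops of the dock and sleeve in both views.

```bash
sed -i 's/^def save/from scipy.spatial.transform import Rotation as R_\n_ci=camera_info\ndef camera_info(n):\n    c=dict(_ci(n)); c["rotation"]=R_.from_euler("xyz",c["rotation"]).as_matrix(); return c\ndef save/' h.py
python3 - <<'E'
from h import *
t=cv2.imread('pics/top0.png');s=cv2.imread('pics/scene0.png')
def cr(im,x,y,w=80,h=100): return cv2.resize(im[y:y+h,x:x+w],None,fx=5 if w==80 else 5,fy=3 if 0 else 5,interpolation=cv2.INTER_CUBIC)
a=np.hstack([cr(t,190,105,80,60*2-20),cr(s,235,195,80,100)])
b=np.hstack([cr(t,325,125,80,80),cr(s,115,205,80,80)])
cv2.imwrite('pics/c1.png',a);cv2.imwrite('pics/c2.png',b)
E
```

```text
(no output)
```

View pics/c1.png

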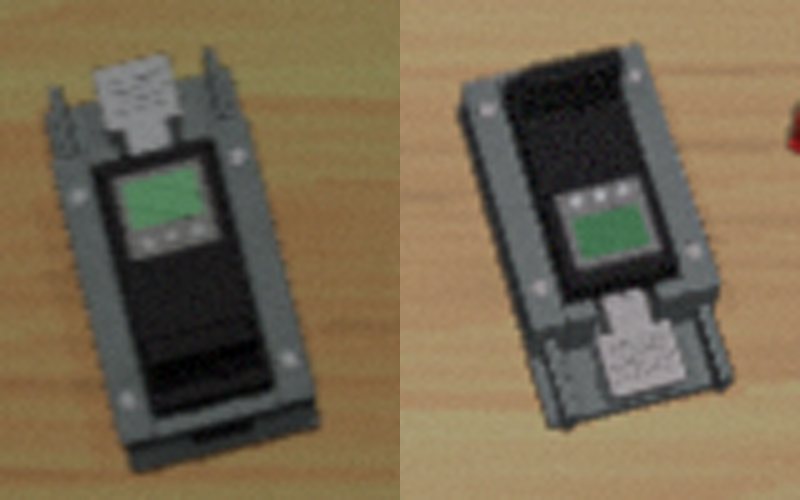

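View pics/c2.png

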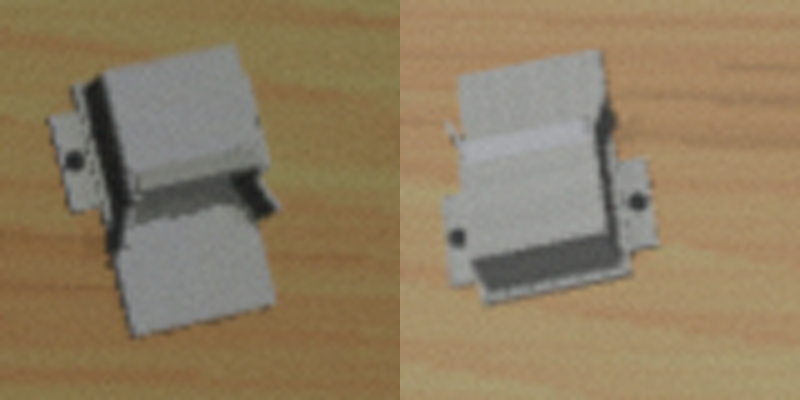

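The crops show the dock with the black module, its display and tab at the nose (top crop (140,95)), and the fin at the tail ((205,350)). The sleeve's roof is at crop (185,115) and its apron at (195,270). I'll triangulate the screws, tab corners and sleeve corners.

```bash
python3 - <<'E'
from h import *
np.set_printoptions(precision=4,suppress=True)
T=camera_info('top');S=camera_info('scene')
f=lambda u,o:(u+.5)/5-.5+o
def go(name,a,b,ot,os):
    X,e=tri([(T,f(a[0],ot[0]),f(a[1],ot[1])),(S,f(b[0]-400,os[0]),f(b[1],os[1]))]);print(name,X,np.round(e,4));return X
d=((190,105),(235,195));s=((325,125),(115,205))
q=[go('screw',a,b,*d) for a,b in [((80,196),(695,250)),((238,156),(540,290)),((128,400),(636,76)),((290,358),(488,108))]]
print('ctr',np.mean(q,0),'yaw',[np.degrees(np.arctan2(*(x-y)[1::-1])) for x,y in((q[0],q[2]),(q[1],q[3]))], np.linalg.norm(q[0]-q[2]))
q=[go('tab',a,b,*d) for a,b in [((95,72),(685,378)),((168,55),(613,395)),((107,130),(672,332)),((182,110),(597,350))]]
print('tab',np.mean(q,0))
q=[go('sl',a,b,*s) for a,b in [((135,335),(602,50)),((275,303),(458,75)),((100,73),(622,235)),((235,45),(470,262)),((74,160),(638,202))]]
for x,y in((2,0),(3,1)): print(np.degrees(np.arctan2(*(q[x]-q[y])[1::-1])),np.linalg.norm((q[x]-q[y])[:2]))
x=q[0]-q[1];print('across',np.degrees(np.arctan2(-x[0],x[1])),np.linalg.norm(x));x=q[2]-q[3];print(np.degrees(np.arctan2(-x[0],x[1])),np.linalg.norm(x))
o=sensors.get_obs();print(o)
E
```

```text
screw [0.6121 0.2196 0.0521] [0.0013 0.0013]
screw [0.6332 0.1444 0.0499] [0.0007 0.0007]
screw [0.5154 0.1937 0.0513] [0.0006 0.0006]
screw [0.5362 0.1181 0.0541] [0.0008 0.0008]
ctr [0.5742 0.169  0.0518] yaw [np.float64(14.956094747907782), np.float64(15.148813833477236)] 0.10018672243117797
tab [0.6749 0.2143 0.0424] [0.0006 0.0006]
tab [0.6839 0.1794 0.0425] [0.0007 0.0007]
tab [0.6482 0.2089 0.0347] [0.0011 0.0011]
tab [0.6584 0.1724 0.0359] [0.0008 0.0008]
tab [0.6664 0.1937 0.0389]
sl [ 0.5086 -0.1407  0.0028] [0.002 0.002]
sl [ 0.5258 -0.2137  0.0043] [0.0006 0.0006]
sl [ 0.632  -0.1118  0.0448] [0.004 0.004]
sl [ 0.6479 -0.182   0.0445] [0.0013 0.0013]
sl [ 0.5962 -0.1112  0.0028] [0.0009 0.0009]
13.17776021981929 0.126733440031788
14.569425079821618 0.12613623105396415
across 13.255681530312943 0.07500545382135841
12.753646631937325 0.07193000233770427
{'time': 0.1, 'joint_positions': array([ 1.2369,  0.0879,  1.3721,  0.    ,  1.6836, -0.1031]), 'qvel': array([-0.0008, -0.0009, -0.0048, -0.0004,  0.0001, -0.0005]), 'joint_torque': array([  0.0021, -34.1254, -30.3302,   0.0719,   0.0305,  -0.0001]), 'tool_pos': array([0.1257, 0.535 , 0.2294]), 'ee_rot': array([-3.1396, -0.0002,  2.9108]), 'wrist_force': array([-0.3341,  0.5811,  0.2874]), 'wrist_torque': array([-0.0416,  0.0606,  0.0181]), 'finger_force': 0.0, 'width': 0.0941326231599114}
```

```bash
cat >> h.py <<'E'
def plan(p,yaw,n):
    o=sensors.get_obs(); P=np.array(o['tool_pos']);y0=o['ee_rot'][2]
    dy=(np.radians(yaw)-y0+np.pi)%(2*np.pi)-np.pi
    for i in range(n):
        y=y0+dy*i/n; d=(np.array(p)-P)/n
        print(np.round([d[0]*np.cos(y)+d[1]*np.sin(y),d[0]*np.sin(y)-d[1]*np.cos(y),-d[2]]/np.array(.5),4),round(-np.degrees(dy/n)/5,3))
E
python3 -c "
from h import *
plan((.667,.194,.16),105,14)"
```

```text
[-0.0864 -0.0297  0.0099] 0.883
[-0.0885 -0.023   0.0099] 0.883
[-0.09   -0.0161  0.0099] 0.883
[-0.0909 -0.0092  0.0099] 0.883
[-0.0914 -0.0021  0.0099] 0.883
[-0.0913  0.0049  0.0099] 0.883
[-0.0906  0.0119  0.0099] 0.883
[-0.0894  0.0189  0.0099] 0.883
[-0.0877  0.0257  0.0099] 0.883
[-0.0855  0.0323  0.0099] 0.883
[-0.0827  0.0388  0.0099] 0.883
[-0.0795  0.0451  0.0099] 0.883
[-0.0758  0.0511  0.0099] 0.883
[-0.0716  0.0567  0.0099] 0.883
```

arm_command(plan=[{"grip":1,"slide":[-0.0864,-0.0297,0.005],"spin":0.883},{"grip":1,"slide":[-0.0885,-0.023,0.005],"spin":0.883},{"grip":1,"slide":[-0.09,-0.0161,0.005],"spin":0.883},{"grip":1,"slide":[-0.0909,-0.0092,0.005],"spin":0.883},{"grip":1,"slide":[-0.0914,-0.0021,0.01],"spin":0.883},{"grip":1,"slide":[-0.0913,0.0049,0.01],"spin":0.883},{"grip":1,"slide":[-0.0906,0.0119,0.01],"spin":0.883},{"grip":1,"slide":[-0.0894,0.0189,0.01],"spin":0.883},{"grip":1,"slide":[-0.0877,0.0257,0.01],"spin":0.883},{"grip":1,"slide":[-0.0855,0.0323,0.01],"spin":0.883}])

```text
time: 1.35
tool_pos: [0.5134, 0.2908, 0.1897]
ee_rot: [-3.141, -0.0, 2.138]
wrist_force: [1.0, 0.1, 0.6]
width: 0.0006
finger_force: 0.0
```

arm_command(plan=[{"grip":1,"slide":[-0.0827,0.0388,0.01],"spin":0.883},{"grip":1,"slide":[-0.0795,0.0451,0.01],"spin":0.883},{"grip":1,"slide":[-0.0758,0.0511,0.01],"spin":0.883},{"grip":1,"slide":[-0.0716,0.0567,0.01],"spin":0.883},{"grip":1,"slide":[0,0,0],"spin":0}])

```text
time: 1.98
tool_pos: [0.6683, 0.1916, 0.1675]
ee_rot: [-3.138, 0.0, 1.828]
wrist_force: [-1.1, 0.0, 0.4]
width: 0.0002
finger_force: 0.0
```

```bash
python3 -c "
from h import *
c=camera_info('wrist');im=save('wrist','w1.png');o=sensors.get_obs();print(o['tool_pos'],o['ee_rot'],o['width'])
import pickle;pickle.dump(c,open('w1.pkl','wb'))
cv2.imwrite('pics/w1b.png',cv2.resize(im[:,:,::-1],(800,600)))
for P in[(.666,.194,.04),(.574,.169,.052),(.5372,.1592,.104)]:print(proj(c,P)*800/512)
plan((.667,.194,.16),105,1)"
```

```text
[0.66716831 0.19325178 0.16840596] [-3.13822034e+00 -7.12442502e-04  1.83048889e+00] 0.00020708859387673904
[396.41190788 300.96403504]
[254.83770032 306.06663907]
[155.3580446  329.38672731]
[0.0015 0.0001 0.0168] -0.024
```

View pics/w1b.png

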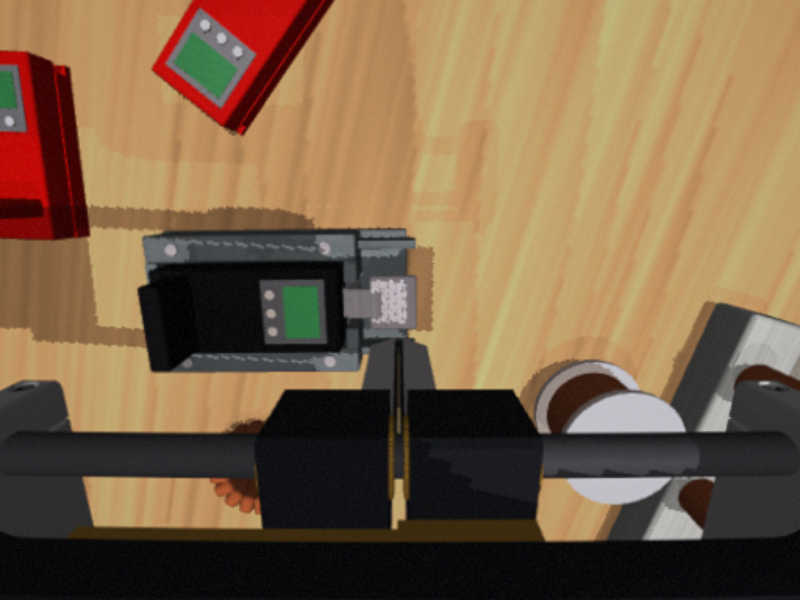

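The tab shows at (393,302), 3 px from the prediction, so the position is good. Pressing now.

arm_command(plan=[{"grip":1,"slide":[0.0015,0,0.09],"spin":0},{"grip":1,"slide":[0,0,0.096],"spin":0},{"grip":1,"slide":[0,0,0],"spin":0},{"grip":1,"slide":[0,0,0.01],"spin":0},{"grip":1,"slide":[0,0,0.01],"spin":0},{"grip":1,"slide":[0,0,0],"spin":0}])

```text
time: 2.78
tool_pos: [0.6678, 0.1957, 0.0696]
ee_rot: [3.138, -0.0, 1.832]
wrist_force: [-0.0, 1.9, 2.1]
width: 0.0001
finger_force: 1.0
```

arm_command(plan=[{"grip":1,"slide":[0,0,0.006],"spin":0},{"grip":1,"slide":[0,0,0.004],"spin":0},{"grip":1,"slide":[0,0,0.002],"spin":0},{"grip":1,"slide":[0,0,0],"spin":0}])

```text
time: 3.28
tool_pos: [0.6703, 0.1963, 0.0656]
ee_rot: [3.131, -0.001, 1.832]
wrist_force: [3.2, 1.6, 6.7]
width: 0.0005
finger_force: 3.5
```

arm_command(plan=[{"grip":1,"slide":[0,0,0.006],"spin":0},{"grip":1,"slide":[0,0,0.006],"spin":0},{"grip":1,"slide":[0,0,0.004],"spin":0},{"grip":1,"slide":[0,0,0],"spin":0}])

```text
time: 3.78
tool_pos: [0.6733, 0.1971, 0.0595]
ee_rot: [3.123, -0.001, 1.832]
wrist_force: [7.7, 4.4, 7.9]
width: 0.0005
finger_force: 4.9
```

```bash
python3 -c "
from h import *
o=sensors.get_obs();print(o['tool_pos'],o['wrist_force'])
g=lambda im:im[95:215,180:280]
a=cv2.imread('pics/top0.png');b=save('top','t1.png')[:,:,::-1]
s=cv2.imread('pics/scene0.png')[195:295,235:335];s2=save('scene','s1.png')[195:295,235:335,::-1]
def gc(im):
  m=cv2.inRange(cv2.cvtColor(np.ascontiguousarray(im),cv2.COLOR_BGR2HSV),(45,70,40),(85,255,255));M=cv2.moments(m,True);return M['m10']/M['m00'],M['m01']/M['m00'],M['m00']
print(gc(g(a)),gc(g(b)),gc(s),gc(s2))
"
```

```text
[0.67329699 0.19712839 0.05954989] [7.66908155 4.35902515 7.91958463]
(42.204918032786885, 49.27049180327869, 122.0) (42.747933884297524, 71.22314049586777, 242.0) (64.41919191919192, 32.95959595959596, 198.0) (68.8735632183908, 26.74712643678161, 87.0)
```

arm_command(plan=[{"grip":1,"slide":[0,-0.006,0.006],"spin":0},{"grip":1,"slide":[0,-0.004,0.004],"spin":0},{"grip":1,"slide":[0,0,0.002],"spin":0},{"grip":1,"slide":[0,0,0],"spin":0}])

```text
time: 4.38
tool_pos: [0.6735, 0.1971, 0.0575]
ee_rot: [3.109, -0.0, 1.832]
wrist_force: [15.9, 5.9, 10.6]
width: 0.0005
finger_force: 7.7
```

```bash
python3 -c "
from h import *
c=camera_info('wrist');w=save('wrist','w2.png');s=save('scene','s2.png')
cv2.imwrite('pics/v2.png',np.hstack([cv2.resize(w,(448,336))[:,:,::-1],cv2.resize(s[180:300,230:355],(350,336))[:,:,::-1]]))
"
```

```text
(no output)
```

View pics/v2.png

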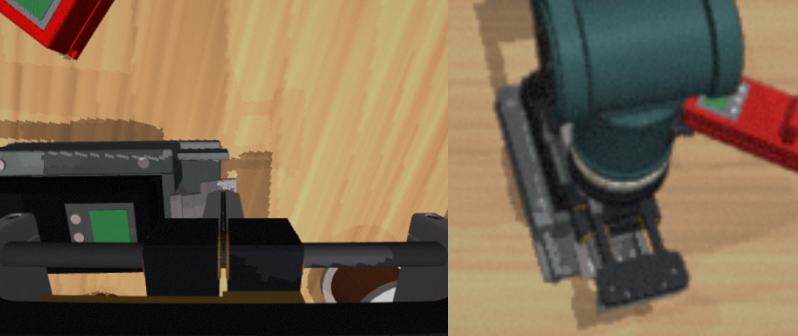

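The fingers are on the tab, at about (225,190) in the left half. I can't tell by eye whether the module popped, so I'll measure the height of the display.

```bash
python3 -c "
from h import *
import pickle
def gc(f,k):
  im=cv2.imread(f);m=cv2.inRange(cv2.cvtColor(im,cv2.COLOR_BGR2HSV),(45,70,40),(85,255,255))
  cs=[q for q in cv2.findContours(m,0,2)[0] if cv2.contourArea(q)>150]
  return [(cv2.boundingRect(q),cv2.minAreaRect(q)) for q in cs]
c1=pickle.load(open('w1.pkl','rb'));c2=camera_info('wrist')
ux=np.array([.966,.259]);uy=np.array([-.259,.966])
for c,f in((c1,'pics/w1.png'),(c2,'pics/w2.png')):
  for b,r in gc(f,0):
    x,y,w,h=b; 
    print(b,r[0])
    for z in(.066,.074,.082):
      L=onz(c,x,y+h/2,z)[:2];Rr=onz(c,x+w-1,y+h/2,z)[:2];U=onz(c,x+w/2,y,z)[:2];d=(L+Rr)/2-[.574,.169]
      print(z,'x',d@ux,'len',(Rr-L)@ux,'top y',(U-[.574,.169])@uy)
"
```

```text
(181, 183, 24, 34) (192.5, 199.5)
0.066 x 0.03426305759188773 len 0.02309102523496507 top y 0.0165771450382406
0.074 x 0.036243227914865964 len 0.022370009313476397 top y 0.01821207431082951
0.082 x 0.0382233982378443 len 0.021648993391987618 top y 0.019847003583418423
(0, 46, 11, 24) (5.0, 57.5)
0.066 x -0.12853217541413536 len 0.009404134916712688 top y 0.14241705826419682
0.074 x -0.12146873339813251 len 0.009110491350271576 top y 0.14012264355697457
0.082 x -0.11440529138212956 len 0.008816847783830423 top y 0.13782822884975232
(111, 21, 41, 42) (130.9634246826172, 41.17073440551758)
0.066 x -0.011680009731186661 len 0.03551005752484962 top y 0.1598301836752727
0.074 x -0.008265269800107751 len 0.03440125804159268 top y 0.15699204513870507
0.082 x -0.00485052986902874 len 0.03329245855833603 top y 0.1541539066021374
(102, 239, 48, 39) (125.45266723632812, 258.4858703613281)
0.066 x 0.025840296892316483 len 0.027894296953941005 top y 0.009991589748014257
0.074 x 0.02979661241942951 len 0.026368322007875047 top y 0.013426158016992174
0.082 x 0.033752927946542534 len 0.024842347061809093 top y 0.016860726285970143
(17, 0, 44, 24) (38.5, 11.5)
0.066 x -0.0014950759480713645 len 0.02084944228524749 top y 0.1331331020044114
0.074 x 0.003956638232202858 len 0.0197088605161758 top y 0.1298311368940317
0.082 x 0.009408352412477188 len 0.018568278747104126 top y 0.12652917178365203
```

The display is at z≈0.082 (expected x and y match there), so the module has popped up 16 mm. Raising, then moving over the fin.

arm_command(plan=[{"grip":1,"slide":[0,0,-0.06],"spin":0},{"grip":1,"slide":[0,0,-0.1],"spin":0},{"grip":1,"slide":[0,0,-0.07],"spin":0},{"grip":-1,"slide":[0,-0.08,0],"spin":0},{"grip":-1,"slide":[0,-0.1,0],"spin":0},{"grip":-1,"slide":[0,-0.08,0],"spin":0},{"grip":-1,"slide":[0,0,0],"spin":0},{"grip":-1,"slide":[0,0,0],"spin":0}])

```text
time: 5.48
tool_pos: [0.537, 0.1602, 0.1629]
ee_rot: [3.14, 0.0, 1.832]
wrist_force: [-0.7, -0.4, -0.3]
width: 0.0472
finger_force: 0.0
```

```bash
python3 -c "
from h import *
c=camera_info('wrist');im=save('wrist','w3.png');o=sensors.get_obs();print(o['tool_pos'],np.degrees(o['ee_rot']),o['width'])
import pickle;pickle.dump(c,open('w3.pkl','wb'))
cv2.imwrite('pics/w3b.png',cv2.resize(im[:,:,::-1],(800,600)))
for P in[(.5373,.1592,.120),(.607,.1779,.082)]:print(proj(c,P)*800/512)
plan((.5373,.1592,.112),105,2)"
```

```text
[0.537423   0.16028435 0.16285621] [1.79931466e+02 4.00542021e-03 1.04957539e+02] 0.05091769944171012
[398.09280262 348.11926499]
[519.4172494  325.79045811]
[-0.001  -0.0004  0.0509] -0.004
[-0.001  -0.0004  0.0509] -0.004
```

View pics/w3b.png

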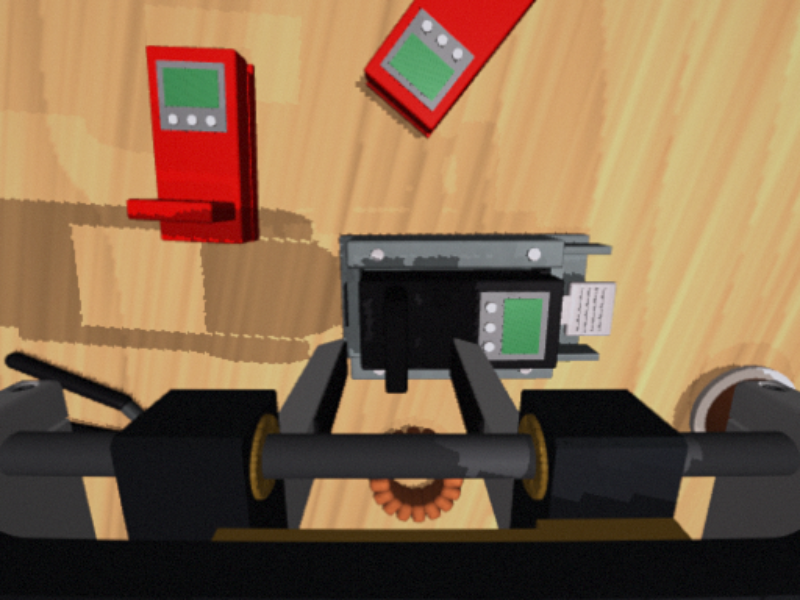

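The fin is at (397,340), centred between the fingers at (320,380) and (480,380). The module is up and the tab is back. Descend and grip.

arm_command(plan=[{"grip":-1,"slide":[-0.002,0,0.05],"spin":0},{"grip":-1,"slide":[0,0,0.05],"spin":0},{"grip":-1,"slide":[0,0,0],"spin":0},{"grip":1,"slide":[0,0,0],"spin":0},{"grip":1,"slide":[0,0,0],"spin":0},{"grip":1,"slide":[0,0,0],"spin":0},{"grip":1,"slide":[0,0,0],"spin":0},{"grip":1,"slide":[0,0,0],"spin":0},{"grip":1,"slide":[0,0,0],"spin":0}])

```text
time: 6.65
tool_pos: [0.5366, 0.1592, 0.1125]
ee_rot: [3.141, -0.0, 1.832]
wrist_force: [0.3, -0.5, 0.2]
width: 0.0279
finger_force: 0.0
```

arm_command(plan=[{"grip":1,"slide":[0,0,0],"spin":0},{"grip":1,"slide":[0,0,0],"spin":0},{"grip":1,"slide":[0,0,0],"spin":0},{"grip":1,"slide":[0,0,0],"spin":0},{"grip":1,"slide":[0,0,-0.02],"spin":0},{"grip":1,"slide":[0,0,-0.06],"spin":0},{"grip":1,"slide":[0,0,-0.06],"spin":0},{"grip":1,"slide":[0,0,0],"spin":0}])

```text
time: 7.65
tool_pos: [0.5385, 0.1596, 0.1858]
ee_rot: [3.135, 0.0, 1.832]
wrist_force: [0.2, -0.1, -1.8]
width: 0.012
finger_force: 30.0
```

```bash
python3 -c "
from h import *
c=camera_info('wrist');im=save('wrist','w4.png');o=sensors.get_obs();print(o['tool_pos'],np.degrees(o['ee_rot']),o['width'],o['finger_force'])
import pickle;pickle.dump(c,open('w4.pkl','wb'))
m=cv2.inRange(cv2.cvtColor(im,cv2.COLOR_RGB2HSV),(45,70,40),(85,255,255));m[:,:220]=0;m[:120]=0
for q in cv2.findContours(m,0,2)[0]:
  if cv2.contourArea(q)>80:print(cv2.boundingRect(q),cv2.minAreaRect(q))
cv2.imwrite('pics/w4b.png',cv2.resize(im[:,:,::-1],(800,600)))
"
```

```text
[0.53730137 0.15931932 0.18340277] [1.79856054e+02 6.44519781e-03 1.04964506e+02] 0.01172276934063039 29.99812960624695
(339, 207, 34, 43) ((355.30584716796875, 227.98313903808594), (30.147104263305664, 44.70087814331055), 4.969740867614746)
```

View pics/w4b.png

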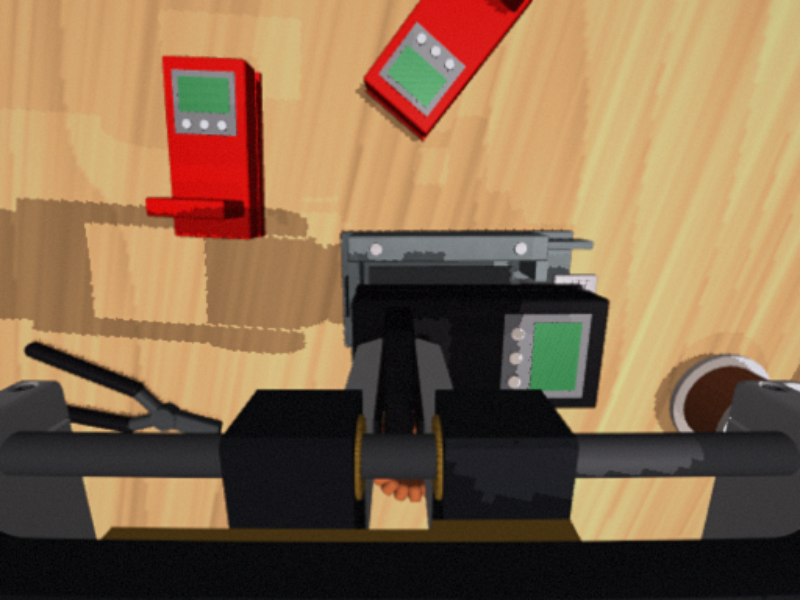

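The module is held and clear of the dock, with the display at (558,358). I'll check its attitude in the grip.

```bash
python3 -c "
from h import *
import pickle
ux=np.array([.966,.259]);uy=np.array([-.259,.966])
for n,z in(('w3',.082),('w4',.1535)):
  c=pickle.load(open(n+'.pkl','rb'));im=cv2.imread('pics/'+n+'.png')
  m=cv2.inRange(cv2.cvtColor(im,cv2.COLOR_BGR2HSV),(45,70,40),(85,255,255));m[:,:220]=0;m[:170]=0
  q=max(cv2.findContours(m,0,2)[0],key=cv2.contourArea)
  a=cv2.approxPolyDP(q,4,True)[:,0,:];print(n,a.tolist())
  for zz in (z-.008,z,z+.008):
   P=np.array([onz(c,u,v,zz)[:2]-[.574,.169] for u,v in a]);P=np.c_[P@ux,P@uy];print(zz,np.round(P*1000,1).tolist())
"
```

```text
w3 [[324, 191], [321, 225], [344, 225], [346, 191]]
0.07400000000000001 [[27.4, 14.9], [26.7, -19.2], [49.2, -19.3], [48.3, 14.9]]
0.082 [[25.3, 16.8], [24.5, -16.2], [46.3, -16.2], [45.5, 16.7]]
0.09 [[23.1, 18.6], [22.4, -13.2], [43.5, -13.2], [42.6, 18.6]]
w4 [[342, 207], [339, 249], [367, 249], [372, 207]]
0.1455 [[30.5, 12.7], [31.0, -22.5], [53.7, -22.7], [53.9, 12.6]]
0.1535 [[27.7, 15.1], [28.2, -18.6], [49.9, -18.8], [50.1, 15.0]]
0.1615 [[24.9, 17.5], [25.3, -14.8], [46.2, -14.9], [46.3, 17.4]]
```

The module hangs level and aligned. Carrying it to a spot beside the sleeve for a close look.

```bash
python3 -c "
from h import *
plan((.487,-.257,.25),103.5,10)"
```

```text
[-0.0778 -0.0312 -0.0133] 0.029
[-0.0779 -0.031  -0.0133] 0.029
[-0.078  -0.0308 -0.0133] 0.029
[-0.0781 -0.0306 -0.0133] 0.029
[-0.0782 -0.0304 -0.0133] 0.029
[-0.0782 -0.0302 -0.0133] 0.029
[-0.0783 -0.03   -0.0133] 0.029
[-0.0784 -0.0298 -0.0133] 0.029
[-0.0785 -0.0296 -0.0133] 0.029
[-0.0785 -0.0294 -0.0133] 0.029
```

arm_command(plan=[{"grip":1,"slide":[-0.02,-0.01,-0.04],"spin":0.03},{"grip":1,"slide":[-0.07,-0.03,-0.04],"spin":0.03},{"grip":1,"slide":[-0.09,-0.035,-0.033],"spin":0.03},{"grip":1,"slide":[-0.1,-0.04,-0.02],"spin":0.03},{"grip":1,"slide":[-0.1,-0.04,0],"spin":0.03},{"grip":1,"slide":[-0.1,-0.04,0],"spin":0.03},{"grip":1,"slide":[-0.1,-0.04,0],"spin":0.03},{"grip":1,"slide":[-0.1,-0.04,0],"spin":0.03},{"grip":1,"slide":[-0.07,-0.018,0],"spin":0.03},{"grip":1,"slide":[-0.031,-0.01,0],"spin":0.03}])

```text
time: 8.95
tool_pos: [0.4852, -0.258, 0.2464]
ee_rot: [-3.139, -0.003, 1.803]
wrist_force: [0.1, 0.6, -2.1]
width: 0.0118
finger_force: 30.0
```

arm_command(plan=[{"grip":1,"slide":[0,0,0],"spin":0},{"grip":1,"slide":[0,0,0],"spin":0},{"grip":1,"slide":[0,0,0],"spin":0}])

```text
time: 9.32
tool_pos: [0.4865, -0.2553, 0.2491]
ee_rot: [3.141, -0.0, 1.808]
wrist_force: [0.5, -0.7, -2.6]
width: 0.0118
finger_force: 30.0
```

```bash
python3 -c "
from h import *
c=camera_info('wrist');im=save('wrist','w5.png');o=sensors.get_obs();print(o['tool_pos'],np.degrees(o['ee_rot']),o['width'],o['finger_force'])
import pickle;pickle.dump(c,open('w5.pkl','wb'))
cv2.imwrite('pics/w5b.png',cv2.resize(im[:,:,::-1],(800,600)))
for P in[(.517,-.177,.006),(.5775,-.163,.006),(.64,-.147,.05)]:print(proj(c,P)*800/512)
"
```

```text
[ 0.48650835 -0.25539926  0.24918301] [1.79976504e+02 2.38953788e-04 1.03579072e+02] 0.01213024538615422 29.998061656951904
[449.49408147 202.99969882]
[515.87172986 203.8570361 ]
[607.43965024 203.6598942 ]
```

View pics/w5b.png

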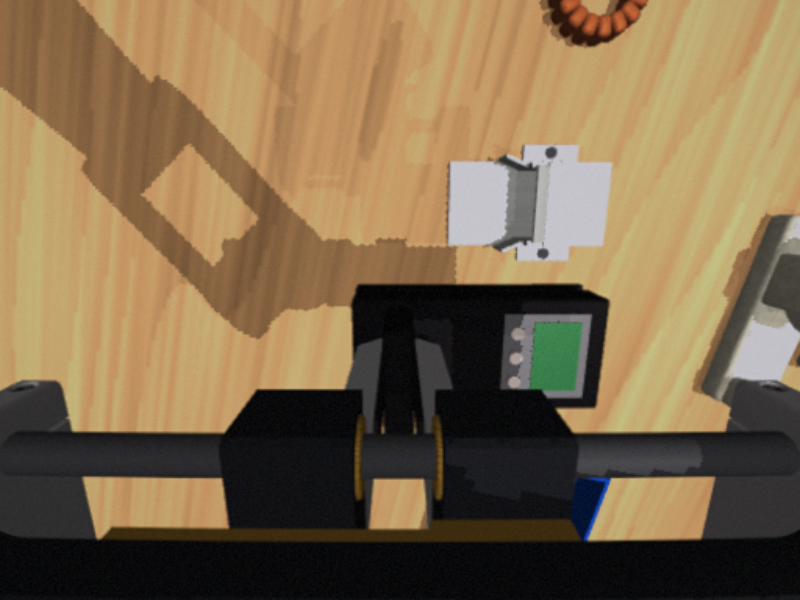

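The apron's front corners are (451,161) and (449,245). The roof's back corners are (611,162) and (604,247), and the flange screws are (551,152) and (543,253).

```bash
python3 -c "
from h import *
import pickle
np.set_printoptions(precision=4,suppress=True)
c=pickle.load(open('w5.pkl','rb'));k=.64
f=lambda u,v,z:onz(c,(u+.5)*k-.5,(v+.5)*k-.5,z)
A=[f(451,161,.006),f(449,245,.006)];B=[f(611,162,.051),f(604,247,.051)];S=[f(551,152,.006),f(543,253,.006)]
for X in(A,B,S):
  d=X[0]-X[1];print(X[0],X[1],'mid',(X[0]+X[1])/2,'w',np.linalg.norm(d),'yaw',np.degrees(np.arctan2(-d[0],d[1])))
d=(sum(B)-sum(A))/2;print('axis',np.degrees(np.arctan2(d[1],d[0])),np.linalg.norm(d[:2]))
# white edge rows: apron side edges fit, gray image
im=cv2.imread('pics/w5.png').astype(int);hsv=cv2.cvtColor(im.astype(np.uint8),cv2.COLOR_BGR2HSV)
m=((hsv[...,1]<50)&(hsv[...,2]>120))
for x in range(290,318,4):
  r=np.where(m[90:170,x])[0]+90
  if len(r):
    p,q=onz(c,x,r[0]-.5,.006),onz(c,x,r[-1]+.5,.006);print(x,r[0],r[-1],p[:2],q[:2],(p+q)[:2]/2,np.linalg.norm(p-q))
T=camera_info('top');Sc=camera_info('scene')
g=lambda u,o:(u+.5)/5-.5+o
for a,b in [((135,335),(602,50)),((275,303),(458,75))]:
  print(onz(T,g(a[0],325),g(a[1],125),.006)[:2],onz(Sc,g(b[0]-400,115),g(b[1],205),.006)[:2])
"
```

```text
[ 0.5082 -0.1405  0.006 ] [ 0.5265 -0.2146  0.006 ] mid [ 0.5174 -0.1775  0.006 ] w 0.07631224016041817 yaw 13.883516551787073
[ 0.6305 -0.1151  0.051 ] [ 0.649  -0.1816  0.051 ] mid [ 0.6397 -0.1483  0.051 ] w 0.06901205729401241 yaw 15.476403792165582
[ 0.5946 -0.1112  0.006 ] [ 0.6164 -0.2005  0.006 ] mid [ 0.6055 -0.1558  0.006 ] w 0.09198626498582997 yaw 13.71915130180666
axis 13.421450729443746 0.12582809346767854
290 103 156 [ 0.5102 -0.1395] [ 0.5305 -0.2134] [ 0.5204 -0.1765] 0.07665982977567942
294 103 156 [ 0.5157 -0.1381] [ 0.5363 -0.212 ] [ 0.526  -0.1751] 0.07667606412853242
298 103 156 [ 0.5213 -0.1368] [ 0.5421 -0.2106] [ 0.5317 -0.1737] 0.07669392175346165
302 103 156 [ 0.5268 -0.1354] [ 0.548  -0.2092] [ 0.5374 -0.1723] 0.07671340514604437
306 103 156 [ 0.5324 -0.1341] [ 0.5538 -0.2078] [ 0.5431 -0.1709] 0.07673451703029603
310 103 156 [ 0.5379 -0.1327] [ 0.5596 -0.2063] [ 0.5487 -0.1695] 0.07675726036013442
314 103 156 [ 0.5434 -0.1313] [ 0.5654 -0.2049] [ 0.5544 -0.1681] 0.07678163832097744
[ 0.5083 -0.142 ] [ 0.5106 -0.1379]
[ 0.5256 -0.2138] [ 0.5268 -0.2126]
```

Sleeve: mouth at (0.5776, −0.1627), yaw 13.8°. Moving to the start of the approach line, above the apron.

```bash
python3 -c "
from h import *
plan((.4582,-.192,.12),103.8,4)
import pickle
c=pickle.load(open('w5.pkl','rb'));print([(onz(c,(u+.5)*.64-.5,(200+.5)*.64-.5,z)[:2]-[.5776,-.1627])@[.9711,.2385] for u,z in((537,.054),(546,.05),(510,.006))])"
```

```text
[ 0.0341 -0.0063  0.0646] -0.011
[ 0.0341 -0.0063  0.0646] -0.011
[ 0.0341 -0.0063  0.0646] -0.011
[ 0.0342 -0.0062  0.0646] -0.011
[np.float64(0.0034661015464820762), np.float64(0.012275291645989945), np.float64(-0.006158722889664348)]
```

arm_command(plan=[{"grip":1,"slide":[0.0341,-0.0063,0.04],"spin":-0.01},{"grip":1,"slide":[0.0341,-0.0063,0.07],"spin":-0.01},{"grip":1,"slide":[0.0341,-0.0063,0.07],"spin":-0.01},{"grip":1,"slide":[0.0342,-0.0062,0.07],"spin":-0.01},{"grip":1,"slide":[0,0,0.05],"spin":0},{"grip":1,"slide":[0,0,0.01],"spin":0},{"grip":1,"slide":[0,0,0.01],"spin":0},{"grip":1,"slide":[0,0,0],"spin":0},{"grip":1,"slide":[0,0,0],"spin":0},{"grip":1,"slide":[0,0,0],"spin":0}])

```text
time: 10.62
tool_pos: [0.4584, -0.1936, 0.0897]
ee_rot: [3.141, 0.001, 1.809]
wrist_force: [-0.5, -0.5, -2.3]
width: 0.0116
finger_force: 30.0
```

```bash
python3 -c "
from h import *
o=sensors.get_obs();print(o['tool_pos'],np.degrees(o['ee_rot']),o['wrist_force'])
plan((.4582,-.192,.0745),103.8,1)
c=camera_info('wrist');im=save('wrist','w6.png')
import pickle;pickle.dump(c,open('w6.pkl','wb'))
cv2.imwrite('pics/w6b.png',cv2.resize(im[90:270,180:420,::-1],(800,600)))
"
```

```text
[ 0.45843594 -0.19355424  0.08969123] [1.79939682e+02 5.02884366e-02 1.03657034e+02] [-0.46621727 -0.45901428 -2.29177761]
[0.0031 0.0003 0.0304] -0.029
```

View pics/w6b.png

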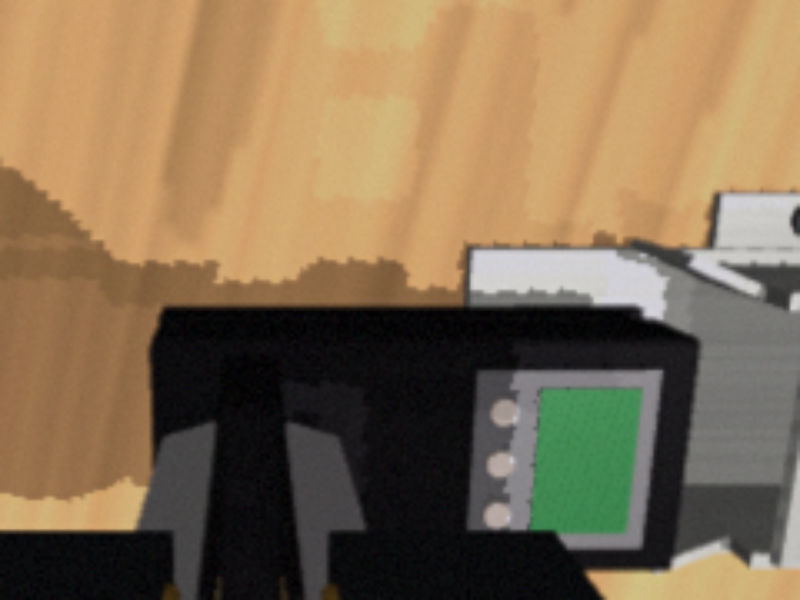

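The nose lines up with the mouth: nose corners at (697,342) and (670,568). Check the offset in numbers.

```bash
python3 -c "
from h import *
import pickle
c=pickle.load(open('w6.pkl','rb'))
f=lambda u,v,z:((onz(c,(u+.5)*.3-.5+180,(v+.5)*.3-.5+90,z)[:2]-[.5776,-.1627])@np.array([[.9711,-.2385],[.2385,.9711]]))
for u,v,z in((697,342,.0592),(670,568,.0592),(152,350,.0592),(470,247,.006)):print(f(u,v,z)*1000)"
```

```text
[-26.46378612  24.98743916]
[-26.07976542 -28.82412406]
[-144.30083469   23.45384927]
[-63.68366543  38.5691759 ]
```

arm_command(plan=[{"grip":1,"slide":[0.0031,0,0.015],"spin":-0.03},{"grip":1,"slide":[0,0,0.015],"spin":0},{"grip":1,"slide":[0,0,0],"spin":0},{"grip":1,"slide":[0,0.02,0],"spin":0},{"grip":1,"slide":[0,0.02,0],"spin":0},{"grip":1,"slide":[0,0.02,0],"spin":0},{"grip":1,"slide":[0,0.01,0],"spin":0},{"grip":1,"slide":[0,0,0],"spin":0}])

```text
time: 11.68
tool_pos: [0.492, -0.1832, 0.0739]
ee_rot: [-3.141, -0.0, 1.813]
wrist_force: [0.1, -0.3, -3.0]
width: 0.0118
finger_force: 30.0
```

```bash
python3 -c "
from h import *
o=sensors.get_obs();print(o['tool_pos'],np.degrees(o['ee_rot']),o['wrist_force'],o['wrist_torque'])
plan((.5407,-.1718,.0735),103.8,1)"
```

```text
[ 0.49200128 -0.18318911  0.0738681 ] [-1.79988785e+02 -8.85612402e-03  1.03850937e+02] [ 0.07497398 -0.29349842 -2.95035871] [-0.08852842  0.09452694 -0.05670982]
[-0.0012  0.1     0.0007] 0.01
```

Free entry so far, nose about 10 mm inside, with 50 mm left to go.

arm_command(plan=[{"grip":1,"slide":[-0.001,0.02,0],"spin":0},{"grip":1,"slide":[0,0.02,0],"spin":0},{"grip":1,"slide":[0,0.02,0],"spin":0},{"grip":1,"slide":[0,0.016,0],"spin":0},{"grip":1,"slide":[0,0.01,0],"spin":0},{"grip":1,"slide":[0,0.008,0],"spin":0},{"grip":1,"slide":[0,0.006,0],"spin":0},{"grip":1,"slide":[0,0,0],"spin":0}])

```text
time: 12.68
tool_pos: [0.5399, -0.1718, 0.0738]
ee_rot: [-3.141, -0.0, 1.812]
wrist_force: [-0.9, 0.4, -1.7]
width: 0.0119
finger_force: 30.0
```

Slight contact. Push on gently until the force rises.

arm_command(plan=[{"grip":1,"slide":[0,0.004,0],"spin":0},{"grip":1,"slide":[0,0.004,0],"spin":0},{"grip":1,"slide":[0,0,0],"spin":0}])

```text
time: 13.05
tool_pos: [0.5403, -0.1717, 0.0737]
ee_rot: [-3.132, -0.001, 1.811]
wrist_force: [-11.9, -1.5, 3.3]
width: 0.0115
finger_force: 30.0
```

Home against the back, with about 12 N of push. Relax the push, settle, open a little and rise.

arm_command(plan=[{"grip":1,"slide":[0,-0.006,0.003],"spin":0},{"grip":1,"slide":[0,0,0],"spin":0},{"grip":0.4,"slide":[0,0,0],"spin":0},{"grip":0.4,"slide":[0,0,0],"spin":0},{"grip":0.4,"slide":[0,0,0],"spin":0},{"grip":0.4,"slide":[0,0,0],"spin":0}])

```text
time: 13.8
tool_pos: [0.5417, -0.1716, 0.0727]
ee_rot: [3.141, 0.0, 1.812]
wrist_force: [-0.3, -0.6, 0.5]
width: 0.0285
finger_force: 0.0
```

arm_command(plan=[{"grip":0.4,"slide":[0,0,-0.02],"spin":0},{"grip":0.4,"slide":[0,0,-0.06],"spin":0},{"grip":0.4,"slide":[0,0,-0.1],"spin":0},{"grip":0.4,"slide":[-0.06,-0.06,-0.1],"spin":0},{"grip":0.4,"slide":[-0.1,-0.06,0],"spin":0},{"grip":0.4,"slide":[0,0,0],"spin":0},{"grip":0.4,"slide":[0,0,0],"spin":0}])

```text
time: 14.68
tool_pos: [0.5031, -0.2618, 0.2102]
ee_rot: [3.141, -0.001, 1.811]
wrist_force: [0.5, 0.3, 0.6]
width: 0.028
finger_force: 0.0
```

```bash
python3 -c "
from h import *
o=sensors.get_obs();print(o['tool_pos'],o['wrist_force'],o['width'])
c=camera_info('wrist');im=save('wrist','w7.png')
import pickle;pickle.dump(c,open('w7.pkl','wb'))
cv2.imwrite('pics/w7b.png',cv2.resize(im[:,:,::-1],(800,600)))
"
```

```text
[ 0.50307439 -0.26176658  0.2101637 ] [0.48397204 0.32382229 0.63026298] 0.027982992886081713
```

View pics/w7b.png

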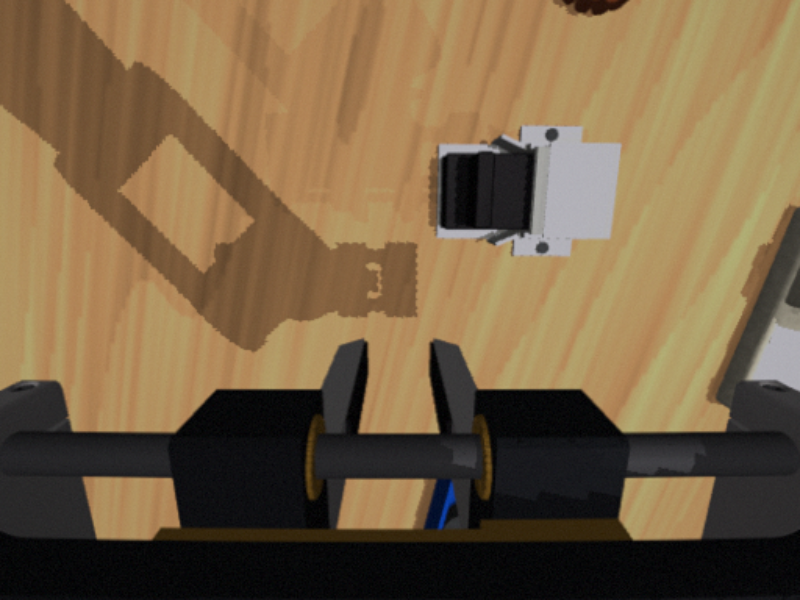

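The module sits level and straight in the sleeve. Its tail, at x≈442, is about 2 mm inside the apron edge at x≈438, as expected when home. The gripper is clear, so I'm handing in.

```bash
python3 -c "
from h import *
print(ticket.close_job())"
```

```text
the job is handed in; nothing more can be done
None
```

The turns-counter module was unlatched, lifted out of the dock, slid fully home in the aluminium sleeve and released, and the job is handed in at about 15 s; the hand-in gave no pass or fail result.

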